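# Chase a boss thread on the hand tapping stand

## Task

Clean out the thread in the cheese cutter's foot clamp with the hand tapping stand: by the crank knob, bring the raised spindle gently down until the tap sits on the hole's mouth, then work the tap in clockwise, half a turn forward and a quarter back, again half forward and a quarter back, and then forward until you feel it come firmly up against the bottom of the hole, without forcing it. Let go and leave the tap down in the hole, not wound back out, with the things around left where they are.

Things in the scene. Friction and masses are not known exactly. Their poses are not given: they have to be found in the camera images.
- stand: Hand tapping stand, grey, bolted down. Base plate 190 x 130 x 15 mm, column 34 mm thick at the back (90 mm along its own -x), head on top at 160 to 198 mm height. Origin on the spindle axis at table height, z up. The spindle axis is vertical through the origin.
- part: The cheese cutter's cast aluminium foot clamp, held fixed in the stand: 72 x 56 mm plate with a round boss 36 mm in diameter whose top, with the mouth of the threaded blind hole, is 81 mm above the table, on the spindle axis. Same origin as the stand. Takes the force when the tap lands; more than 30 N of push on it damages the thread.
- hole_end: Blind bottom of the threaded hole, out of sight. Origin on the spindle axis 50 mm above the table; it does not tell the depth. The tap meets it between 0.84 and 1.14 turns of the crank from the start, different each time, found only by feel: the force at the knob rises springily above the drag. 4 N above the drag is firmly up against it, 15 N is forced.
- spindle (a joint): Height of the spindle with tap, crank and knob: metres lowered from fully up (0). Starts at 0 to 0.008; the tap lands on the hole's mouth at about 0.022. Friction holds it where it is left; about 3 N of push moves it down, slowly (a damper adds 40 N per m/s), about 15 N lifts it.
- crank (a joint): Angle of crank and tap in rad from the start (0), growing clockwise seen from above (forward, into the hole), 6.283 a turn. Drag 0.25 N m (4.5 N at the knob) both ways; stays where left. The tap advances 2 mm a turn; the crank keeps its height. At 0 the knob lies along the stand's own +x.
- knob_mid (a point): Middle of the crank knob's grip: an upright black barrel, 22 mm in diameter, 55 mm tall, spinning freely on its own axis, 55 mm from the spindle axis on the flat steel crank arm. The point is 31 mm above the arm, 26 mm below the knob's top; 278 mm above the table with the spindle fully up, 256 mm with the tap landed. The crank's hub rises 5 mm above the arm.
- oil_can: Plain steel can 52 mm in diameter, 110 mm tall, beside the stand. Origin under its centre. A bystander.
- spare_tap: Spare steel tap 90 mm long, 12 mm thick, lying beside the stand. A bystander.
- big_nut: Steel ring nut 26 mm across, 11 mm tall, lying on the stand's base plate. A bystander.
- jar_a: Glass jar 64 mm in diameter, 85 mm tall. A bystander.
- jar_b: Second glass jar, the same. A bystander.
- small_cheese: Small round waxed cheese, 110 mm in diameter, 55 mm tall. A bystander.
- cheese_block: Wrapped block of cheese 90 x 70 x 45 mm. A bystander.
- scraper: Scraper 200 mm long with a wooden handle, lying flat. A bystander.

How it is judged:
By the outcome, as a careful person would: the job done as asked, in the order asked, and still so for the second after the job is handed in, with the robot touching nothing.
It also fails if it takes over 72 s, if anything falls off the work surface, if the arm or the gripper's body presses on something with over 40 N, if the wrist force passes 120 N, or if a joint passes its speed limit or range.

## Robot

A 6-joint arm with a two-finger parallel gripper is mounted at the origin on the work surface. World frame = base frame: x ahead of the robot, y to its left, z up, the work surface at z = 0. Lengths are in m, angles in rad, forces in N, time in s.
With the tool pointing down it reaches from about 0.275 to 0.85 m from the base axis. Payload 19 kg.
Tool frame: the origin (TCP) lies at the very end of the fingers, on their centre line; the grasp point (between the pads) lies 19 mm behind it; y points along the fingers, x is the direction in which the jaws open and shut, and the axes are right-handed (so a half turn about y gives the same grasp; the last joint's range is limited). The gripper opens to 85 mm and grips with 20 to 120 N. Pads are 22 mm wide; open, the fingers measure 114 mm over their backs; the gripper's body (76 mm by 85 mm) begins 54 mm behind the grasp point. The pads swing forward as they close: fully open they stand 13 mm farther back than shut.
Start: joints at [1.157, 0.15, 1.437, -0, 1.554, -0.134], TCP at [0.159, 0.553, 0.231] pointing down, gripper open.
Joint ranges: [-2.8, 2.8], [-0.68, 2.1], [0.12, 2.68], [-1.39, 4.53], [0.16, 2.79], [-2.81, 2.81]. Speed limits (rad/s): [1.89, 1.89, 2.22, 3.01, 3.01, 3.01].

## Interface

Orientations are given as a 3x3 rotation matrix whose columns are the frame's x, y, z axes.
In Python, from station import readout, eyes, env, recognise, spot_point gives the robot as it stands.
- The arm moves only by the shell command python3 -m jog 'ROWS' [FORCE]. ROWS is JSON, a list that holds one entry, the list of rows, each a list of 7 numbers: the shift along the tool's x, y, z in m, then the turn, a rotation vector about the tool's x, y, z in rad, then the closure, from 0 (fully open) to 1 (shut). In form: [[[dx, dy, dz, wx, wy, wz, jaw], ...]]. A call has 1 to 12 rows; each row shifts and turns the commanded pose from where the row before left it, along the tool's axes as they then stand; what a row does not reach is not made up. A row lasts 1/12 s, in which the tool goes at most 41.7 mm and 7.16 degrees, less where a joint would pass 70% of its speed; a pose out of reach is approached as far as the arm can. A call with a gripper value outside its range is refused whole. The fingers move at their own pace and stop on an object; FORCE is the grip in N (left out, the last holds). Time passes only in rows, so rows that do not move let the fingers close. It gives the time, the measured TCP pose, the force and the opening at its end, in the units of the state.
- readout.state(): the state, without advancing time (a new reading comes with each control period).
- eyes.read_camera(name): name is "scene" or "top" or "wrist"; returns the picture (384x512x3 uint8, red, green, blue); there is no depth.
- eyes.camera_params(name): a dict with "K" (3x3 intrinsics, pixels), "k1" (the pictures are not rectified: a ray, as slopes to the right and down, at radius r is drawn at 1 + k1 r^2 times it, then the intrinsics apply), "view" (4x4, takes a point from world to camera coordinates). Camera axes: x right, y up, looking along -z (the intrinsics and any distortion apply to the point x, -y, -z); pixel columns grow to the right and rows downward; lengths in m; the calibration is good to about 2 mm. A picture is of the moment at which its call begins: read the wrist's pose just before it. camera_params takes no time and is no camera call; for the wrist camera it gives the pose at the moment of the call.
- env.job_done(): hands the job in, once; it reports no verdict.
Trained networks look in the newest picture that a camera, given by its name, has taken for a name from the list of things; names that differ only in an ending like _2 or _b are one class to them, and where a whole thing is asked for, a point or a joint stands for the part that bears it (a point fixed in the world has none). Each returns a list of dicts, best first, with "p" (0 to 1); they miss things now and then, are a little off and sometimes report something else, mostly with a low value. They report only what shows in the picture. A call takes as long as a camera call.
- recognise(camera, name): "position" ([x, y, z] in m, in world coordinates, good to about 4 mm: the middle of the surface that is visible of it).
- spot_point(camera, name): "position" ([x, y, z] in m, in world coordinates, good to about 4 mm: a listed point, or the origin of a listed thing).
The state is a dict: "clock": time; "joint_positions": joint angles; "qd": joint speeds; "effort": joint torques, N m; "position": TCP position; "tcp_rot": TCP orientation; "wrist_force": force on the tool from outside, world axes, zero at the start; "torque": the same for the moment, N m; "width": opening from 0.0 (shut) to 1.0 (fully open).
Only numpy, scipy, OpenCV 4.12 (cv2) and the standard library are available. Lean on these libraries where they do the work, as an engineer would, in place of code of your own. Each camera call takes 0.05 s, during which the arm holds its last target. There are 200 camera calls.

## Working session

There is one attempt and no reset: what is moved stays moved. The work goes in short steps, Python scripts to look and compute and a shell command to move; the robot and the scene stay as the last step left them, time stands still between calls to the robot, and variables do not carry over. Pictures are saved under pics/ and viewed, about 8 in all and at most 12, crops included, and the job is handed in when it is done.

```bash
ls; mkdir -p pics; python3 - <<'E'
from station import readout, eyes, env, recognise, spot_point
import cv2,numpy as np
s=readout.state(); print({k:np.round(v,3).tolist() for k,v in s.items()})
ims=[]
for c in ("scene","top"):
    im=eyes.read_camera(c); cv2.imwrite(f"pics/{c}0.png",im[:,:,::-1])
    for n in ("knob_mid","stand","crank"):
        print(c,n,[(np.round(d["position"],3).tolist(),round(d["p"],2)) for d in spot_point(c,n)[:2]] if n!="crank" else [(np.round(d["position"],3).tolist(),round(d["p"],2)) for d in recognise(c,n)[:2]])
E
```

```text
pics
{'clock': 0.0, 'joint_positions': [1.157, 0.151, 1.438, 0.0, 1.554, -0.134], 'qd': [-0.0, -0.0, 0.001, 0.002, -0.001, -0.002], 'effort': [0.0, -71.305, -57.087, -0.0, 0.009, 0.0], 'position': [0.159, 0.552, 0.231], 'tcp_rot': [[0.276, -0.001, -0.961], [0.961, -0.001, 0.276], [-0.001, -1.0, 0.0]], 'wrist_force': [0.826, 0.145, -0.533], 'torque': [0.009, 0.011, 0.017], 'width': 1.002}
scene knob_mid [([0.572, -0.091, 0.274], 0.61)]
scene stand [([0.522, -0.063, 0.002], 0.57)]
scene crank [([0.564, -0.089, 0.249], 0.93), ([0.572, 0.032, 0.009], 0.21)]
top knob_mid []
top stand [([0.521, -0.061, -0.0], 0.73)]
top crank [([0.391, -0.401, 0.08], 0.51), ([0.53, -0.076, 0.252], 0.49)]
```

View pics/scene0.png

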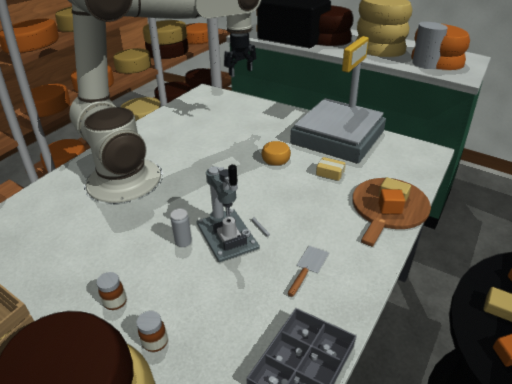

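View pics/top0.png

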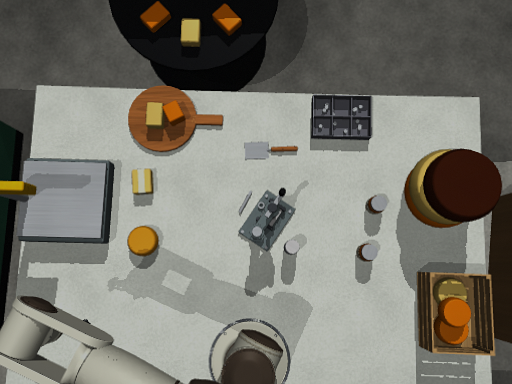

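The scene view shows the stand at about (225,220), with the black knob at (233,174). The top view shows the knob at (282,191) and the stand centred near (267,220). Next I'll check the networks' numbers against these pixels.

```bash
cat > h.py <<'E'
import numpy as np,cv2
from station import readout, eyes, env, recognise, spot_point
def ray(c,uv,P=None):
    P=P or eyes.camera_params(c); K=np.array(P["K"]);V=np.array(P["view"])
    d=(np.array([uv[0],uv[1],1])@np.linalg.inv(K).T)[:2]; r=d.copy()
    for _ in range(20): r=d/(1+P["k1"]*(r@r))
    R=V[:3,:3]; o=-R.T@V[:3,3]
    return o,R.T@np.array([r[0],-r[1],-1])
def atz(c,uv,z,P=None):
    o,d=ray(c,uv,P); return (o+d*(z-o[2])/d[2]).round(4)
def proj(c,p,P=None):
    P=P or eyes.camera_params(c); K=np.array(P["K"]);V=np.array(P["view"])
    q=V[:3,:3]@np.array(p)+V[:3,3]; s=np.array([q[0],-q[1]])/-q[2]; s=s*(1+P["k1"]*(s@s))
    return (K@np.array([*s,1]))[:2].round(1)
E
python3 - <<'E'
from h import *
for z in (.296,.300,.304): print(z,atz("top",(282,191),z))
for z in (.270,.274,.278): print(z,atz("scene",(233,174),z))
print(proj("top",(.572,-.091,.302)),proj("scene",(.572,-.091,.274)),proj("scene",(.522,-.062,.0)))
E
```

```text
0.296 [ 0.5664 -0.0932  0.296 ]
0.3 [ 0.5658 -0.093   0.3   ]
0.304 [ 0.5652 -0.0928  0.304 ]
0.27 [ 0.5657 -0.0846  0.27  ]
0.274 [ 0.5691 -0.0893  0.274 ]
0.278 [ 0.5726 -0.094   0.278 ]
[281.4 189. ] [233.6 174.7] [229.8 240.3]
```

```bash
python3 -m jog '[[[-0.021,-0.0058,-0.0238,0,0,0,0],[-0.021,-0.0058,-0.0238,0,0,0,0],[-0.021,-0.0058,-0.0238,0,0,0,0],[-0.021,-0.0058,-0.0238,0,0,0,0],[-0.021,-0.0058,-0.0238,0,0,0,0],[-0.021,-0.0058,-0.0238,0,0,0,0],[-0.021,-0.0058,-0.0238,0,0,0,0],[-0.021,-0.0058,-0.0238,0,0,0,0],[-0.021,-0.0058,-0.0238,0,0,0,0],[-0.021,-0.0058,-0.0238,0,0,0,0],[-0.021,-0.0058,-0.0238,0,0,0,0],[-0.021,-0.0058,-0.0238,0,0,0,0]]]' 60
python3 -m jog '[[[-0.021,-0.0058,-0.0238,0,0,0,0],[-0.021,-0.0058,-0.0238,0,0,0,0],[-0.021,-0.0058,-0.0238,0,0,0,0],[-0.021,-0.0058,-0.0238,0,0,0,0],[-0.021,-0.0058,-0.0238,0,0,0,0],[-0.021,-0.0058,-0.0238,0,0,0,0],[-0.021,-0.0058,-0.0238,0,0,0,0],[-0.021,-0.0058,-0.0238,0,0,0,0],[-0.021,-0.0058,-0.0238,0,0,0,0],[-0.021,-0.0058,-0.0238,0,0,0,0],[-0.021,-0.0058,-0.0238,0,0,0,0],[-0.021,-0.0058,-0.0238,0,0,0,0]]]'
python3 -m jog '[[[0,0,0,0,0.121,0,0.4],[0,0,0,0,0.121,0,0.4],[0,0,0,0,0.121,0,0.4],[0,0,0,0,0.121,0,0.4],[0,0,0,0,0.121,0,0.4],[0,0,0,0,0.121,0,0.4],[0,0,0,0,0.121,0,0.4],[0,0,0,0,0.121,0,0.4],[0,0,0,0,0.121,0,0.4],[0,0,0,0,0.121,0,0.4],[0,0,0,0,0.121,0,0.4],[0,0,0,0,0.121,0,0.4]]]'
python3 -m jog '[[[0,0,0,0,0.121,0,0.4],[0,0,0,0,0.121,0,0.4],[0,0,0,0,0.121,0,0.4],[0,0,0,0,0,0,0.4],[0,0,0,0,0,0,0.4]]]'
python3 - <<'E'
from h import *
s=readout.state(); print({k:np.round(v,3).tolist() for k,v in s.items() if k!="effort"})
P=eyes.camera_params("wrist")
im=eyes.read_camera("wrist"); cv2.imwrite("pics/w1.png",im[:,:,::-1])
im=eyes.read_camera("top"); cv2.imwrite("pics/t1.png",im[:,:,::-1])
for c in ("wrist","scene","top"):
  if c=="scene": eyes.read_camera(c)
  for n in ("knob_mid","stand"):
    print(c,n,[(np.round(d["position"],3).tolist(),round(d["p"],2)) for d in spot_point(c,n)[:2]])
print(proj("wrist",(.568,-.091,.302),P),proj("wrist",(.522,-.062,.252),P))
E
```

```text
clock: 1.4
position: [0.3641, 0.2301, 0.3014]
tcp_rot: [[0.276, 0.0, -0.961], [0.961, 0.0, 0.276], [0.0, -1.0, -0.0]]
wrist_force: [0.1, 1.2, 0.1]
width: 0.999
clock: 2.4
position: [0.5692, -0.0911, 0.3708]
tcp_rot: [[0.276, 0.0, -0.961], [0.961, -0.0, 0.276], [-0.0, -1.0, -0.0]]
wrist_force: [1.2, -0.2, 0.6]
width: 1.001
clock: 3.4
position: [0.5686, -0.0895, 0.3705]
tcp_rot: [[0.986, -0.0, 0.166], [-0.166, -0.0, 0.986], [-0.0, -1.0, -0.0]]
wrist_force: [-0.5, -0.7, -0.5]
width: 0.595
clock: 3.82
position: [0.5686, -0.0895, 0.3705]
tcp_rot: [[0.868, -0.0, 0.497], [-0.497, -0.0, 0.868], [0.0, -1.0, -0.0]]
wrist_force: [-0.3, -0.1, -0.2]
width: 0.6
{'clock': 3.817, 'joint_positions': [-0.29, 0.146, 1.166, -0.0, 1.83, 0.23], 'qd': [0.0, -0.0, 0.001, -0.001, 0.001, -0.038], 'position': [0.569, -0.09, 0.371], 'tcp_rot': [[0.868, -0.0, 0.497], [-0.497, -0.0, 0.868], [0.0, -1.0, -0.0]], 'wrist_force': [-0.301, -0.123, -0.184], 'torque': [0.004, 0.003, -0.035], 'width': 0.6}
wrist knob_mid [([0.57, -0.091, 0.274], 0.77)]
wrist stand [([0.524, -0.064, 0.002], 0.89)]
scene knob_mid [([0.57, -0.091, 0.273], 0.47)]
scene stand []
top knob_mid []
top stand [([0.519, -0.058, -0.004], 0.62)]
[252.9 207.1] [200.1 187.6]
```

View pics/w1.png

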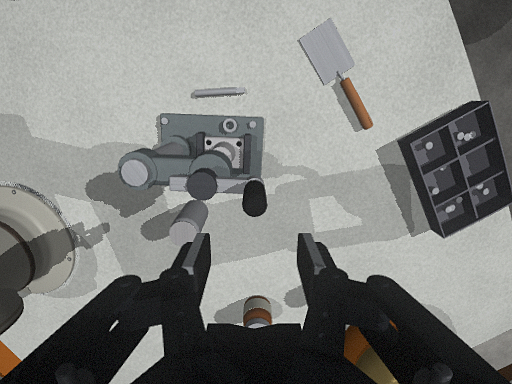

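The wrist view shows the knob at about (255,199), with its top end lower in the image. The crank hub is near (201,184), and the open jaws are clear of both. I'll zoom in on the knob and hub.

```bash
python3 - <<'E'
import cv2
im=cv2.imread("pics/w1.png")[140:240,110:300]
im=cv2.convertScaleAbs(im,alpha=1.6,beta=20)
cv2.imwrite("pics/w1c.png",cv2.resize(im,None,fx=4,fy=4,interpolation=cv2.INTER_CUBIC))
E
```

```text
(no output)
```

View pics/w1c.png

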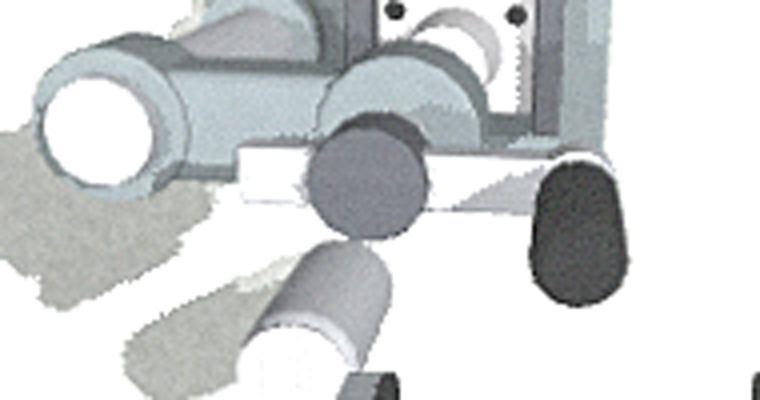

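Zoomed in, the hub's top is centred at (201.8,185.8) and the knob's top at about (254.8,204.5) in full-image pixels.

```bash
python3 - <<'E'
from h import *
R=np.array(readout.state()["tcp_rot"])
for s in (0,.004,.008):
    k=atz("wrist",(254.8,204.5),.304-s); h=atz("wrist",(201.8,185.8),.252-s); d=k-h
    print(s,k,h,np.hypot(*d[:2]).round(4),np.degrees(np.arctan2(d[1],d[0])).round(1),"tool",(R.T@d).round(4))
print(np.degrees(np.arctan2(R[1,0],R[0,0])))
E
```

```text
0 [ 0.571  -0.0891  0.304 ] [ 0.5247 -0.0611  0.252 ] 0.0541 -31.2 tool [ 0.0541 -0.052  -0.0011]
0.004 [ 0.5702 -0.0904  0.3   ] [ 0.5234 -0.0618  0.248 ] 0.0548 -31.4 tool [ 0.0548 -0.052  -0.0014]
0.008 [ 0.5695 -0.0917  0.296 ] [ 0.5221 -0.0624  0.244 ] 0.0557 -31.7 tool [ 0.0557 -0.052  -0.0017]
-29.984037596984084
```

```bash
python3 -m jog '[[[0.0017,0,0.0002,0,0.021,0,0.4],[0,0.0116,0,0,0,0,0.4],[0,0.0116,0,0,0,0,0.4],[0,0.0116,0,0,0,0,0.4],[0,0.0116,0,0,0,0,0.4],[0,0.0116,0,0,0,0,0.4],[0,0.0116,0,0,0,0,0.4],[0,0.0116,0,0,0,0,0.4],[0,0.0116,0,0,0,0,0.4],[0,0.0116,0,0,0,0,0.4],[0,0.0116,0,0,0,0,0.4],[0,0,0,0,0,0,0.4]]]' 60
python3 -m jog '[[[0,0,0,0,0,0,0.55],[0,0,0,0,0,0,0.62],[0,0,0,0,0,0,0.7],[0,0,0,0,0,0,0.8],[0,0,0,0,0,0,0.9],[0,0,0,0,0,0,0.9],[0,0,0,0,0,0,0.9],[0,0,0,0,0,0,0.9]]]' 60
python3 - <<'E'
from h import *
im=eyes.read_camera("scene"); cv2.imwrite("pics/s2.png",cv2.resize(im[100:280,140:340,::-1],None,fx=3,fy=3))
im=eyes.read_camera("wrist"); cv2.imwrite("pics/w2.png",im[:,:,::-1])
E
```

```text
clock: 5.27
position: [0.5695, -0.09, 0.2518]
tcp_rot: [[0.855, -0.003, 0.518], [-0.518, 0.001, 0.855], [-0.003, -1.0, -0.001]]
wrist_force: [-0.4, -0.8, -1.2]
width: 0.601
clock: 5.93
position: [0.5698, -0.0898, 0.2551]
tcp_rot: [[0.855, -0.001, 0.518], [-0.518, 0.0, 0.855], [-0.001, -1.0, 0.0]]
wrist_force: [-8.0, 3.3, 2.9]
width: 0.243
```

View pics/s2.png

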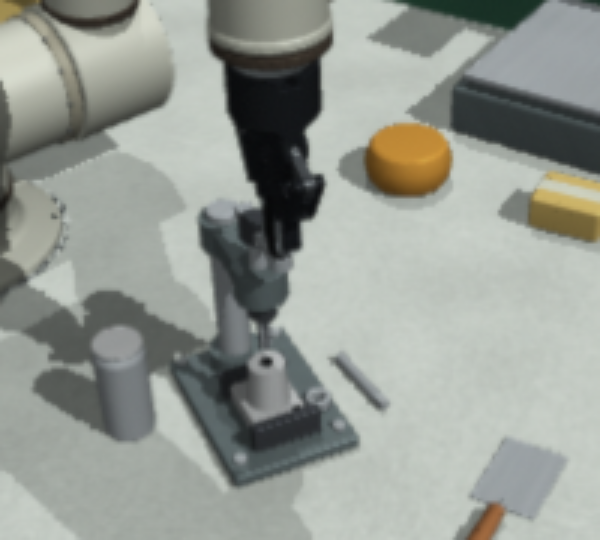

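The picture shows the jaws closed on the knob at about (285,230) in this crop, with the tap still above the boss mouth at (265,360). A width of 0.243 (about 21 mm) agrees with the 22 mm barrel. Now I'll lower the spindle gently.

```bash
python3 -m jog '[[[-0.0003,0.001,0,0,0,0,0.9],[-0.0002,0.001,0,0,0,0,0.9],[0,0.001,0,0,0,0,0.9],[0,0.001,0,0,0,0,0.9],[0,0.001,0,0,0,0,0.9],[0,0.001,0,0,0,0,0.9],[0,0.001,0,0,0,0,0.9],[0,0.001,0,0,0,0,0.9],[0,0.001,0,0,0,0,0.9],[0,0.001,0,0,0,0,0.9],[0,0.001,0,0,0,0,0.9],[0,0.001,0,0,0,0,0.9]]]'
python3 -m jog '[[[0,0.0005,0,0,0,0,0.9],[0,0.0005,0,0,0,0,0.9],[0,0.0005,0,0,0,0,0.9],[0,0.0005,0,0,0,0,0.9]]]'
```

```text
clock: 7.03
position: [0.5697, -0.0898, 0.2428]
tcp_rot: [[0.855, 0.0, 0.518], [-0.518, 0.0, 0.855], [-0.0, -1.0, 0.0]]
wrist_force: [-5.2, 3.2, 3.8]
width: 0.244
clock: 7.37
position: [0.5697, -0.0898, 0.2408]
tcp_rot: [[0.855, 0.0, 0.518], [-0.518, 0.0, 0.855], [-0.0, -1.0, 0.0]]
wrist_force: [-3.9, 3.3, 2.8]
width: 0.245
```

```bash
python3 -m jog '[[[0,0.0005,0,0,0,0,0.9],[0,0.0005,0,0,0,0,0.9]]]'
```

```text
clock: 7.53
position: [0.5697, -0.0898, 0.2397]
tcp_rot: [[0.855, -0.0, 0.518], [-0.518, 0.0, 0.855], [-0.0, -1.0, 0.0]]
wrist_force: [-4.7, 2.4, 3.6]
width: 0.242
```

```bash
python3 -m jog '[[[0,0.0005,0,0,0,0,0.9],[0,0.0005,0,0,0,0,0.9]]]'|grep -E "pos|force"; python3 -m jog '[[[0,0.0004,0,0,0,0,0.9]]]'|grep -E "pos|force"
```

```text
position: [0.5697, -0.0898, 0.2388]
wrist_force: [-4.8, 2.4, 3.5]
position: [0.5697, -0.0898, 0.2384]
wrist_force: [-5.2, 2.7, 3.7]
```

```bash
python3 -m jog '[[[0,0.0004,0,0,0,0,0.9]]]'|grep -E "pos|force"
```

```text
position: [0.5697, -0.0898, 0.238]
wrist_force: [-5.2, 2.7, 2.5]
```

```bash
python3 -m jog '[[[0,0.0004,0,0,0,0,0.9]]]'|grep -E "pos|force"
```

```text
position: [0.5697, -0.0898, 0.2376]
wrist_force: [-4.7, 2.7, 3.6]
```

```bash
python3 -m jog '[[[0,0.0004,0,0,0,0,0.9]]]'|grep -E "pos|force"
```

```text
position: [0.5697, -0.0898, 0.2372]
wrist_force: [-4.2, 1.8, 2.8]
```

```bash
python3 -m jog '[[[0,0.0003,0,0,0,0,0.9]]]'|grep -E "pos|force"
```

```text
position: [0.5697, -0.0898, 0.2368]
wrist_force: [-5.0, 1.8, 3.2]
```

```bash
python3 -m jog '[[[0,0.0003,0,0,0,0,0.9]]]'|grep -E "pos|force"
```

```text
position: [0.5697, -0.0898, 0.2366]
wrist_force: [-5.5, 2.7, 3.7]
```

```bash
python3 -m jog '[[[0,0.0003,0,0,0,0,0.9]]]'|grep -E "pos|force"
```

```text
position: [0.5697, -0.0898, 0.2363]
wrist_force: [-4.9, 1.8, 3.5]
```

```bash
python3 -m jog '[[[0,0.0003,0,0,0,0,0.9]]]'|grep -E "pos|force"
```

```text
position: [0.5697, -0.0898, 0.236]
wrist_force: [-4.7, 3.1, 2.7]
```

```bash
python3 - <<'E'
from h import *
im=eyes.read_camera("scene"); a=cv2.imread("pics/s2.png")[240:420,160:360]
b=cv2.resize(im[100:280,140:340,::-1],None,fx=3,fy=3)[240:420,160:360]
cv2.imwrite("pics/s3.png",cv2.resize(np.hstack([a,b]),None,fx=2,fy=2))
E
```

```text
(no output)
```

View pics/s3.png

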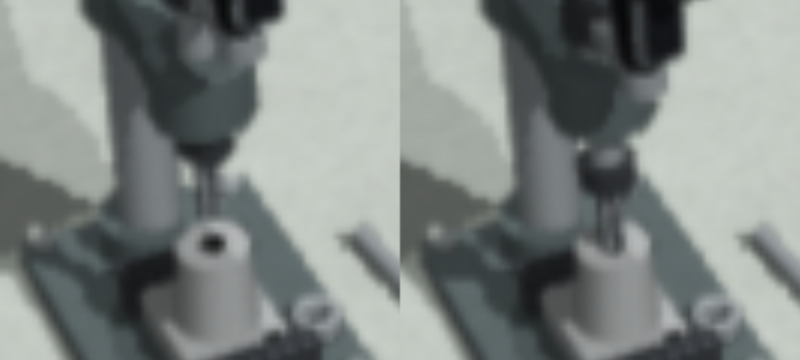

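The left half (before) shows the tap above the mouth. The right half (now) shows the spindle lowered, with the tap tip at the mouth at about (610,245). It's close to landing, so I'll continue in fine steps.

```bash
python3 -m jog '[[[0,0.0003,0,0,0,0,0.9]]]'|grep -E "pos|force"
```

```text
position: [0.5697, -0.0898, 0.2357]
wrist_force: [-4.4, 3.1, 3.6]
```

```bash
python3 -m jog '[[[0,0.0003,0,0,0,0,0.9]]]'|grep -E "pos|force"
```

```text
position: [0.5697, -0.0898, 0.2354]
wrist_force: [-4.9, 3.0, 5.6]
```

```bash
python3 -m jog '[[[0,0.0003,0,0,0,0,0.9]]]'|grep -E "pos|force"
```

```text
position: [0.5697, -0.0898, 0.2353]
wrist_force: [-4.6, 3.1, 8.7]
```

```bash
python3 -m jog '[[[0,0.0003,0,0,0,0,0.9]]]'|grep -E "pos|force"
```

```text
position: [0.5697, -0.0898, 0.2352]
wrist_force: [-5.8, 3.0, 8.9]
```

```bash
python3 -m jog '[[[0,0.0003,0,0,0,0,0.9]]]'|grep -E "pos|force"
```

```text
position: [0.5698, -0.0898, 0.2351]
wrist_force: [-5.5, 3.4, 11.2]
```

```bash
python3 -m jog '[[[0,0.0003,0,0,0,0,0.9]]]'|grep -E "pos|force"
```

```text
position: [0.5698, -0.0899, 0.235]
wrist_force: [-6.3, 3.2, 12.7]
```

Landed: force rose from about 3 N to 12.7 N and the height stopped at 0.235. Next I'll work out the circle rows in tool axes, at 7.5° a row.

```bash
python3 - <<'E'
import numpy as np
a=np.radians(np.arange(0,361,7.5));x=.055*np.cos(a);z=-.055*np.sin(a)
for k in range(0,48): print(k*7.5, "%.4f %.4f"%(x[k+1]-x[k],z[k+1]-z[k]),end=" | ")
E
```

```text
0.0 -0.0005 -0.0072 | 7.5 -0.0014 -0.0071 | 15.0 -0.0023 -0.0068 | 22.5 -0.0032 -0.0065 | 30.0 -0.0040 -0.0060 | 37.5 -0.0047 -0.0054 | 45.0 -0.0054 -0.0047 | 52.5 -0.0060 -0.0040 | 60.0 -0.0065 -0.0032 | 67.5 -0.0068 -0.0023 | 75.0 -0.0071 -0.0014 | 82.5 -0.0072 -0.0005 | 90.0 -0.0072 0.0005 | 97.5 -0.0071 0.0014 | 105.0 -0.0068 0.0023 | 112.5 -0.0065 0.0032 | 120.0 -0.0060 0.0040 | 127.5 -0.0054 0.0047 | 135.0 -0.0047 0.0054 | 142.5 -0.0040 0.0060 | 150.0 -0.0032 0.0065 | 157.5 -0.0023 0.0068 | 165.0 -0.0014 0.0071 | 172.5 -0.0005 0.0072 | 180.0 0.0005 0.0072 | 187.5 0.0014 0.0071 | 195.0 0.0023 0.0068 | 202.5 0.0032 0.0065 | 210.0 0.0040 0.0060 | 217.5 0.0047 0.0054 | 225.0 0.0054 0.0047 | 232.5 0.0060 0.0040 | 240.0 0.0065 0.0032 | 247.5 0.0068 0.0023 | 255.0 0.0071 0.0014 | 262.5 0.0072 0.0005 | 270.0 0.0072 -0.0005 | 277.5 0.0071 -0.0014 | 285.0 0.0068 -0.0023 | 292.5 0.0065 -0.0032 | 300.0 0.0060 -0.0040 | 307.5 0.0054 -0.0047 | 315.0 0.0047 -0.0054 | 322.5 0.0040 -0.0060 | 330.0 0.0032 -0.0065 | 337.5 0.0023 -0.0068 | 345.0 0.0014 -0.0071 | 352.5 0.0005 -0.0072 |
```

```bash
cat >> h.py <<'E'
C=np.array([.5697-.055*.855,-.0898+.055*.518])
def rep():
    s=readout.state(); R=np.array(s["tcp_rot"]); d=np.array(s["position"])[:2]-C
    th=np.degrees(np.arctan2(-d@R[:2,2],d@R[:2,0]))%360; f=np.array(s["wrist_force"])
    r=d/np.linalg.norm(d); t=np.array([r[1],-r[0]])
    print("t%.2f th %.1f rad %.4f z %.4f | Frad %.1f Fresist %.1f Fz %.1f w %.3f"%(s["clock"],th,np.linalg.norm(d),s["position"][2],f[:2]@r,-f[:2]@t,f[2],s["width"]))
if __name__=="__main__": rep()
E
python3 -m jog '[[[-0.0004,-0.0006,0,0,0,0,0.9]]]' >/dev/null; python3 h.py
python3 -m jog '[[[-0.0005,0,-0.0072,0,0,0,0.9],[-0.0014,0,-0.0071,0,0,0,0.9],[-0.0023,0,-0.0068,0,0,0,0.9],[-0.0032,0,-0.0065,0,0,0,0.9]]]' >/dev/null; python3 h.py
```

```text
t9.00 th 0.0 rad 0.0548 z 0.2352 | Frad -0.6 Fresist 0.6 Fz -0.9 w 0.241
t9.33 th 30.0 rad 0.0546 z 0.2351 | Frad -7.2 Fresist 4.4 Fz 5.2 w 0.247
```

```bash
python3 -m jog '[[[-0.0040,0,-0.0060,0,0,0,0.9],[-0.0047,0,-0.0054,0,0,0,0.9],[-0.0054,0,-0.0047,0,0,0,0.9],[-0.0060,0,-0.0040,0,0,0,0.9],[-0.0065,0,-0.0032,0,0,0,0.9],[-0.0068,0,-0.0023,0,0,0,0.9],[-0.0071,0,-0.0014,0,0,0,0.9],[-0.0072,0,-0.0005,0,0,0,0.9]]]' >/dev/null; python3 h.py
```

```text
t10.00 th 90.0 rad 0.0545 z 0.2351 | Frad -10.4 Fresist 5.6 Fz 2.9 w 0.243
```

```bash
python3 -m jog '[[[-0.0072,0,0.0009,0,0,0,0.9],[-0.0071,0,0.0018,0,0,0,0.9],[-0.0068,0,0.0023,0,0,0,0.9],[-0.0065,0,0.0032,0,0,0,0.9],[-0.0060,0,0.0040,0,0,0,0.9],[-0.0054,0,0.0047,0,0,0,0.9]]]' >/dev/null; python3 h.py
python3 -m jog '[[[-0.0047,0,0.0054,0,0,0,0.9],[-0.0040,0,0.0060,0,0,0,0.9],[-0.0032,0,0.0065,0,0,0,0.9],[-0.0023,0,0.0068,0,0,0,0.9],[-0.0014,0,0.0071,0,0,0,0.9],[-0.0005,0,0.0072,0,0,0,0.9]]]' >/dev/null; python3 h.py
```

```text
t10.50 th 135.2 rad 0.0546 z 0.2351 | Frad -2.9 Fresist 5.8 Fz 3.2 w 0.243
t11.00 th 180.5 rad 0.0553 z 0.2351 | Frad -0.1 Fresist 4.9 Fz 5.6 w 0.240
```

```bash
python3 -m jog '[[[0.0005,0,-0.0072,0,0,0,0.9],[0.0014,0,-0.0071,0,0,0,0.9],[0.0023,0,-0.0068,0,0,0,0.9],[0.0032,0,-0.0065,0,0,0,0.9],[0.0040,0,-0.0060,0,0,0,0.9],[0.0047,0,-0.0054,0,0,0,0.9],[0.0054,0,-0.0047,0,0,0,0.9],[0.0060,0,-0.0040,0,0,0,0.9],[0.0065,0,-0.0032,0,0,0,0.9],[0.0068,0,-0.0023,0,0,0,0.9],[0.0071,0,-0.0014,0,0,0,0.9],[0.0072,0,-0.0005,0,0,0,0.9]]]' >/dev/null; python3 h.py
```

```text
t12.00 th 90.1 rad 0.0543 z 0.2351 | Frad -5.3 Fresist -5.0 Fz 7.2 w 0.242
```

Now half a turn forward, from 90° to 270°.

```bash
python3 -m jog '[[[-0.0072,0,0.0005,0,0,0,0.9],[-0.0071,0,0.0014,0,0,0,0.9],[-0.0068,0,0.0023,0,0,0,0.9],[-0.0065,0,0.0032,0,0,0,0.9],[-0.0060,0,0.0040,0,0,0,0.9],[-0.0054,0,0.0047,0,0,0,0.9],[-0.0047,0,0.0054,0,0,0,0.9],[-0.0040,0,0.0060,0,0,0,0.9],[-0.0032,0,0.0065,0,0,0,0.9],[-0.0023,0,0.0068,0,0,0,0.9],[-0.0014,0,0.0071,0,0,0,0.9],[-0.0005,0,0.0072,0,0,0,0.9]]]' >/dev/null; python3 h.py
python3 -m jog '[[[0.0005,0,0.0072,0,0,0,0.9],[0.0014,0,0.0071,0,0,0,0.9],[0.0023,0,0.0068,0,0,0,0.9],[0.0032,0,0.0065,0,0,0,0.9],[0.0040,0,0.0060,0,0,0,0.9],[0.0047,0,0.0054,0,0,0,0.9]]]' >/dev/null; python3 h.py
```

```text
t13.00 th 180.5 rad 0.0553 z 0.2351 | Frad 0.2 Fresist 4.8 Fz 6.1 w 0.244
t13.50 th 225.4 rad 0.0559 z 0.2350 | Frad -0.4 Fresist 4.7 Fz 6.6 w 0.236
```

```bash
python3 -m jog '[[[0.0054,0,0.0047,0,0,0,0.9],[0.0060,0,0.0040,0,0,0,0.9],[0.0065,0,0.0032,0,0,0,0.9],[0.0068,0,0.0023,0,0,0,0.9],[0.0071,0,0.0014,0,0,0,0.9],[0.0072,0,0.0005,0,0,0,0.9]]]' >/dev/null; python3 h.py
python3 -m jog '[[[-0.0072,0,-0.0005,0,0,0,0.9],[-0.0071,0,-0.0014,0,0,0,0.9],[-0.0068,0,-0.0023,0,0,0,0.9],[-0.0065,0,-0.0032,0,0,0,0.9],[-0.0060,0,-0.0040,0,0,0,0.9],[-0.0054,0,-0.0047,0,0,0,0.9],[-0.0047,0,-0.0054,0,0,0,0.9],[-0.0040,0,-0.0060,0,0,0,0.9],[-0.0032,0,-0.0065,0,0,0,0.9],[-0.0023,0,-0.0068,0,0,0,0.9],[-0.0014,0,-0.0071,0,0,0,0.9],[-0.0005,0,-0.0072,0,0,0,0.9]]]' >/dev/null; python3 h.py
```

```text
t14.00 th 269.9 rad 0.0560 z 0.2351 | Frad -0.9 Fresist 5.3 Fz 7.5 w 0.238
t15.00 th 180.9 rad 0.0553 z 0.2351 | Frad -0.5 Fresist -4.2 Fz 3.5 w 0.243
```

```bash
python3 -m jog '[[[0.0005,0,0.0072,0,0,0,0.9],[0.0014,0,0.0071,0,0,0,0.9],[0.0023,0,0.0068,0,0,0,0.9],[0.0032,0,0.0065,0,0,0,0.9],[0.0040,0,0.0060,0,0,0,0.9],[0.0047,0,0.0054,0,0,0,0.9],[0.0054,0,0.0047,0,0,0,0.9],[0.0060,0,0.0040,0,0,0,0.9],[0.0065,0,0.0032,0,0,0,0.9],[0.0068,0,0.0023,0,0,0,0.9],[0.0071,0,0.0014,0,0,0,0.9],[0.0072,0,0.0005,0,0,0,0.9]]]' >/dev/null; python3 h.py
python3 -m jog '[[[0.0072,0,-0.0005,0,0,0,0.9],[0.0071,0,-0.0014,0,0,0,0.9],[0.0034,0,-0.0010,0,0,0,0.9],[0.0034,0,-0.0013,0,0,0,0.9]]]' >/dev/null; python3 h.py
python3 - <<'E'
import numpy as np
a=np.radians(np.arange(292.5,420,1.5));x=.055*np.cos(a);z=-.055*np.sin(a)
for k in range(len(a)-1): print("%.1f %.5f,0,%.5f"%(np.degrees(a[k]),x[k+1]-x[k],z[k+1]-z[k]),end=" | ")
E
```

```text
t16.00 th 269.9 rad 0.0562 z 0.2350 | Frad -4.1 Fresist 5.2 Fz 7.1 w 0.236
t16.33 th 292.0 rad 0.0560 z 0.2350 | Frad -3.8 Fresist 4.6 Fz 6.7 w 0.242
292.5 0.00132,0,-0.00057 | 294.0 0.00131,0,-0.00060 | 295.5 0.00129,0,-0.00064 | 297.0 0.00127,0,-0.00067 | 298.5 0.00126,0,-0.00070 | 300.0 0.00124,0,-0.00074 | 301.5 0.00122,0,-0.00077 | 303.0 0.00120,0,-0.00080 | 304.5 0.00118,0,-0.00083 | 306.0 0.00115,0,-0.00086 | 307.5 0.00113,0,-0.00089 | 309.0 0.00111,0,-0.00092 | 310.5 0.00108,0,-0.00095 | 312.0 0.00106,0,-0.00098 | 313.5 0.00103,0,-0.00100 | 315.0 0.00100,0,-0.00103 | 316.5 0.00098,0,-0.00106 | 318.0 0.00095,0,-0.00108 | 319.5 0.00092,0,-0.00111 | 321.0 0.00089,0,-0.00113 | 322.5 0.00086,0,-0.00115 | 324.0 0.00083,0,-0.00118 | 325.5 0.00080,0,-0.00120 | 327.0 0.00077,0,-0.00122 | 328.5 0.00074,0,-0.00124 | 330.0 0.00070,0,-0.00126 | 331.5 0.00067,0,-0.00127 | 333.0 0.00064,0,-0.00129 | 334.5 0.00060,0,-0.00131 | 336.0 0.00057,0,-0.00132 | 337.5 0.00053,0,-0.00134 | 339.0 0.00050,0,-0.00135 | 340.5 0.00046,0,-0.00136 | 342.0 0.00043,0,-0.00138 | 343.5 0.00039,0,-0.00139 | 345.0
[... 656 characters left out ...]
 381.0 -0.00053,0,-0.00134 | 382.5 -0.00057,0,-0.00132 | 384.0 -0.00060,0,-0.00131 | 385.5 -0.00064,0,-0.00129 | 387.0 -0.00067,0,-0.00127 | 388.5 -0.00070,0,-0.00126 | 390.0 -0.00074,0,-0.00124 | 391.5 -0.00077,0,-0.00122 | 393.0 -0.00080,0,-0.00120 | 394.5 -0.00083,0,-0.00118 | 396.0 -0.00086,0,-0.00115 | 397.5 -0.00089,0,-0.00113 | 399.0 -0.00092,0,-0.00111 | 400.5 -0.00095,0,-0.00108 | 402.0 -0.00098,0,-0.00106 | 403.5 -0.00100,0,-0.00103 | 405.0 -0.00103,0,-0.00100 | 406.5 -0.00106,0,-0.00098 | 408.0 -0.00108,0,-0.00095 | 409.5 -0.00111,0,-0.00092 | 411.0 -0.00113,0,-0.00089 | 412.5 -0.00115,0,-0.00086 | 414.0 -0.00118,0,-0.00083 | 415.5 -0.00120,0,-0.00080 | 417.0 -0.00122,0,-0.00077 |
```

```bash
sed -i 's/^if __name__.*//' h.py; cat >> h.py <<'E'
    return -f[:2]@t
if __name__=="__main__":
    import sys; sys.exit(int(rep()>7))
E
g(){ python3 h.py; }; j="python3 -m jog"; exec 3>/dev/null
$j '[[[0.00132,0,-0.00057,0,0,0,0.9],[0.00131,0,-0.0006,0,0,0,0.9],[0.00129,0,-0.00064,0,0,0,0.9],[0.00127,0,-0.00067,0,0,0,0.9]]]' >&3; g &&
$j '[[[0.00126,0,-0.0007,0,0,0,0.9]]]' >&3 && g &&
$j '[[[0.00124,0,-0.00074,0,0,0,0.9]]]' >&3 && g &&
$j '[[[0.00122,0,-0.00077,0,0,0,0.9]]]' >&3 && g &&
$j '[[[0.0012,0,-0.0008,0,0,0,0.9]]]' >&3 && g &&
$j '[[[0.00118,0,-0.00083,0,0,0,0.9]]]' >&3 && g &&
$j '[[[0.00115,0,-0.00086,0,0,0,0.9]]]' >&3 && g &&
$j '[[[0.00113,0,-0.00089,0,0,0,0.9]]]' >&3 && g &&
$j '[[[0.00111,0,-0.00092,0,0,0,0.9]]]' >&3 && g
```

```text
t16.67 th 297.6 rad 0.0559 z 0.2350 | Frad -1.7 Fresist 5.0 Fz 7.1 w 0.239
t16.75 th 299.1 rad 0.0559 z 0.2350 | Frad -1.9 Fresist 4.3 Fz 6.9 w 0.236
t16.83 th 300.6 rad 0.0559 z 0.2350 | Frad -1.9 Fresist 4.7 Fz 7.0 w 0.239
t16.92 th 302.0 rad 0.0559 z 0.2350 | Frad -2.5 Fresist 4.2 Fz 7.1 w 0.243
t17.00 th 303.5 rad 0.0558 z 0.2350 | Frad -1.5 Fresist 3.9 Fz 7.1 w 0.241
t17.08 th 305.0 rad 0.0558 z 0.2350 | Frad -2.0 Fresist 5.5 Fz 8.1 w 0.241
t17.17 th 306.5 rad 0.0558 z 0.2350 | Frad -2.1 Fresist 4.6 Fz 7.4 w 0.244
t17.25 th 307.9 rad 0.0558 z 0.2350 | Frad -2.7 Fresist 4.5 Fz 7.6 w 0.240
t17.33 th 309.4 rad 0.0558 z 0.2350 | Frad -2.9 Fresist 4.1 Fz 6.9 w 0.240
```

```bash
g(){ python3 h.py; }; j="python3 -m jog"; exec 3>/dev/null
$j '[[[0.00108,0,-0.00095,0,0,0,0.9]]]' >&3 && g &&
$j '[[[0.00106,0,-0.00098,0,0,0,0.9]]]' >&3 && g &&
$j '[[[0.00103,0,-0.001,0,0,0,0.9]]]' >&3 && g &&
$j '[[[0.001,0,-0.00103,0,0,0,0.9]]]' >&3 && g &&
$j '[[[0.00098,0,-0.00106,0,0,0,0.9]]]' >&3 && g &&
$j '[[[0.00095,0,-0.00108,0,0,0,0.9]]]' >&3 && g &&
$j '[[[0.00092,0,-0.00111,0,0,0,0.9]]]' >&3 && g &&
$j '[[[0.00089,0,-0.00113,0,0,0,0.9]]]' >&3 && g &&
$j '[[[0.00086,0,-0.00115,0,0,0,0.9]]]' >&3 && g &&
$j '[[[0.00083,0,-0.00118,0,0,0,0.9]]]' >&3 && g &&
$j '[[[0.0008,0,-0.0012,0,0,0,0.9]]]' >&3 && g &&
$j '[[[0.00077,0,-0.00122,0,0,0,0.9]]]' >&3 && g &&
$j '[[[0.00074,0,-0.00124,0,0,0,0.9]]]' >&3 && g &&
$j '[[[0.0007,0,-0.00126,0,0,0,0.9]]]' >&3 && g &&
$j '[[[0.00067,0,-0.00127,0,0,0,0.9]]]' >&3 && g &&
$j '[[[0.00064,0,-0.00129,0,0,0,0.9]]]' >&3 && g &&
$j '[[[0.0006,0,-0.00131,0,0,0,0.9]]]' >&3 && g &&
$j '[[[0.00057,0,-0.00132,0,0,0,0.9]]]' >&3 && g
```

```text
t17.42 th 310.9 rad 0.0557 z 0.2350 | Frad -2.5 Fresist 4.2 Fz 6.5 w 0.240
t17.50 th 312.3 rad 0.0557 z 0.2350 | Frad -2.3 Fresist 4.6 Fz 8.0 w 0.244
t17.58 th 313.8 rad 0.0557 z 0.2350 | Frad -2.1 Fresist 4.6 Fz 7.1 w 0.243
t17.67 th 315.3 rad 0.0557 z 0.2350 | Frad -3.0 Fresist 4.5 Fz 6.4 w 0.242
t17.75 th 316.8 rad 0.0557 z 0.2350 | Frad -3.2 Fresist 5.9 Fz 6.8 w 0.243
t17.83 th 318.2 rad 0.0556 z 0.2350 | Frad -2.7 Fresist 4.5 Fz 6.3 w 0.242
t17.92 th 319.8 rad 0.0556 z 0.2350 | Frad -2.9 Fresist 3.8 Fz 7.6 w 0.238
t18.00 th 321.2 rad 0.0556 z 0.2350 | Frad -3.5 Fresist 4.5 Fz 5.5 w 0.243
t18.08 th 322.7 rad 0.0556 z 0.2350 | Frad -2.6 Fresist 4.3 Fz 7.7 w 0.239
t18.17 th 324.2 rad 0.0555 z 0.2350 | Frad -2.4 Fresist 4.3 Fz 7.0 w 0.242
t18.25 th 325.6 rad 0.0555 z 0.2350 | Frad -1.8 Fresist 5.4 Fz 6.7 w 0.239
t18.33 th 327.1 rad 0.0555 z 0.2350 | Frad -1.3 Fresist 5.5 Fz 6.0 w 0.244
t18.42 th 328.5 rad 0.0555 z 0.2350 | Frad -1.2 Fresist 5.8 Fz 7.5 w 0.245
t18.50 th 329.9 rad 0.0555 z 0.2350 | Frad -1.7 Fresist 6.5 Fz 5.4 w 0.235
t18.58 th 331.3 rad 0.0555 z 0.2350 | Frad -2.0 Fresist 8.4 Fz 6.2 w 0.239
```

Resistance has been rising since about 325°, so this is the bottom. I'll continue in small steps towards about 10.5 N.

```bash
python3 -m jog '[[[0.0006,0,-0.0013,0,0,0,0.9]]]' >/dev/null; python3 h.py; python3 -m jog '[[[0,0,0,0,0,0,0.9]]]' >/dev/null; python3 h.py
```

```text
t18.67 th 332.6 rad 0.0555 z 0.2350 | Frad -0.5 Fresist 8.8 Fz 6.0 w 0.242
t18.75 th 332.7 rad 0.0555 z 0.2350 | Frad -0.9 Fresist 7.2 Fz 5.9 w 0.243
```

```bash
python3 -m jog '[[[0.0006,0,-0.0013,0,0,0,0.9]]]' >/dev/null; python3 h.py; python3 -m jog '[[[0.0005,0,-0.0013,0,0,0,0.9]]]' >/dev/null; python3 h.py
```

```text
t18.83 th 333.9 rad 0.0555 z 0.2350 | Frad 0.2 Fresist 9.1 Fz 6.2 w 0.241
t18.92 th 335.3 rad 0.0554 z 0.2350 | Frad 1.3 Fresist 10.7 Fz 5.3 w 0.239
```

```bash
python3 -m jog '[[[0.0005,0,-0.0013,0,0,0,0.9]]]' >/dev/null; python3 h.py;
```

```text
t19.00 th 336.6 rad 0.0554 z 0.2350 | Frad 1.4 Fresist 12.3 Fz 5.7 w 0.245
```

The knob force is now 12.3 N, about 7.7 N above the drag. That is firm but not forced. Next I'll ease the arm's preload, open the jaws and rise straight up.

```bash
python3 -m jog '[[[-0.0003,-0.0004,0.0008,0,0,0,0.9],[0,0,0,0,0,0,0.75],[0,0,0,0,0,0,0.6],[0,0,0,0,0,0,0.4],[0,0,0,0,0,0,0.4],[0,0,0,0,0,0,0.4],[0,0,0,0,0,0,0.4],[0,0,0,0,0,0,0.4]]]' ; python3 h.py
python3 -m jog '[[[0,-0.006,0,0,0,0,0.4],[0,-0.012,0,0,0,0,0.4],[0,-0.012,0,0,0,0,0.4],[0,-0.012,0,0,0,0,0.4],[0,-0.012,0,0,0,0,0.4],[0,-0.012,0,0,0,0,0.4],[0,-0.012,0,0,0,0,0.4],[0,-0.012,0,0,0,0,0.4],[0,-0.012,0,0,0,0,0.4],[0,-0.012,0,0,0,0,0.4],[0,0,0,0,0,0,0.4]]]' 
python3 - <<'E'
from h import *
P=eyes.camera_params("wrist"); im=eyes.read_camera("wrist")
b=eyes.read_camera("scene")
cv2.imwrite("pics/f.png",np.hstack([cv2.resize(im[80:260,80:320],(400,300)),cv2.resize(b[110:275,130:350],(400,300))])[:,:,::-1])
print([(np.round(d["position"],3).tolist(),round(d["p"],2)) for d in spot_point("wrist","knob_mid")[:2]])
R=np.array(readout.state()["tcp_rot"]); a=np.radians(336)
print("expect",C+.055*(np.cos(a)*R[:2,0]-np.sin(a)*R[:2,2]))
E
```

```text
clock: 19.67
position: [0.577, -0.0693, 0.2349]
tcp_rot: [[0.855, -0.0, 0.519], [-0.519, -0.0, 0.855], [-0.0, -1.0, -0.0]]
wrist_force: [-1.2, 0.4, -0.4]
width: 0.599
t19.67 th 337.2 rad 0.0549 z 0.2349 | Frad -1.2 Fresist 0.2 Fz -0.4 w 0.599
clock: 20.58
position: [0.5774, -0.0694, 0.3518]
tcp_rot: [[0.855, 0.003, 0.518], [-0.518, -0.001, 0.855], [0.003, -1.0, 0.001]]
wrist_force: [0.0, 0.0, 0.8]
width: 0.598
[([0.582, -0.065, 0.254], 0.91)]
expect [ 0.57723812 -0.06822842]
```

View pics/f.png

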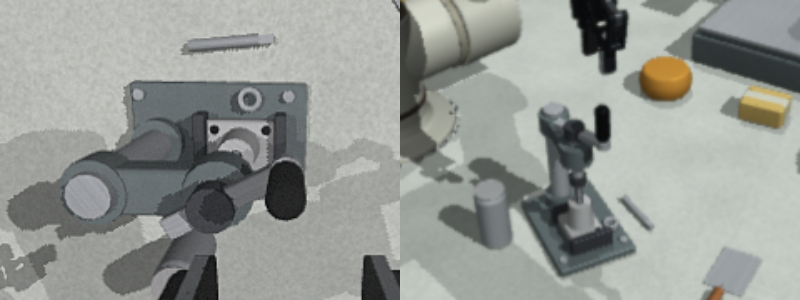

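The wrist crop shows the crank just short of a full turn, with the knob at (286,185). In the scene crop the tap sits in the boss at (580,195), and the jaws are well clear. The can, spare tap and nut are where they were.

```bash
python3 -c "
from station import env; print(env.job_done())"
```

```text
the job is handed in; nothing more can be done
None
```

The tap is worked in and left down in the hole. The job was handed in after about 21 s of robot time, against the 72 s limit.

- **Landing:** I gripped the crank knob and lowered the spindle about 20 mm. The tap landed gently at about 13 N total push, against the 30 N limit.
- **Tapping:** By measured angle the knob went 0 → 180° → 90° → 270° → 181°. I then went forward in 1.5° steps.
- **Bottom:** Resistance began to rise at about 325° (0.9 turn). I stopped at 336.6° with 12.3 N at the knob, about 7.7 N above the drag, so firm but below the 15 N that counts as forced.
- **Release:** I eased the arm's push, opened the jaws and rose straight up, clear of the knob. Wrist force read close to zero.

**Last checks:** The closing pictures show the tap in the boss and the oil can, spare tap and nut still in place. I did not check the jars and the cheeses one by one, but the arm was never near them. The network put the knob at 254 mm height, against 256 mm expected with the tap landed. Its sideways estimate was about 6 mm from where I released the knob, slightly more than its usual 4 mm error; the crank angle in the picture looks right. The crank may have sprung back a little on release; I did not measure that more finely.

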